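# Mix a sample jar on the hold-to-run mixer

### The arm

A 6-joint arm with a two-finger parallel gripper is mounted at the origin on a cart in front of the work surface, level with it; the furniture and walls round the work are solid. World frame = base frame: x ahead of the robot, y to its left, z up, the work surface at z = 0. Lengths are in m, angles in rad, forces in N, time in s.
With the tool pointing down it reaches from about 0.375 to 0.9 m from the base axis. Payload 3.1 kg.
Tool frame: the origin (TCP) lies between the finger pads, 19 mm behind the fingertips; this is the grasp point; z points along the fingers, y is the line along which they close (so a half turn about z gives the same grasp; the last joint's range is limited). The gripper opens to 85 mm and grips with 20 to 120 N. Pads are 22 mm wide; open, the fingers measure 114 mm over their backs; the gripper's body (76 mm by 85 mm) begins 54 mm behind the grasp point. The pads swing forward as they close: fully open they stand 13 mm farther back than shut.
Start: joints at [1.04, 0.527, 1.433, -0, 1.181, -0.178], TCP at [0.215, 0.587, 0.25] pointing down, gripper open.
Joint ranges: [-3.08, 3.08], [-0.75, 2.2], [0.22, 2.44], [-1.43, 4.57], [0, 2.65], [-2.85, 2.85]. Speed limits (rad/s): [2.79, 2.79, 3.14, 3.14, 3.14, 3.14].

### API

Orientations are given as a unit quaternion [w, x, y, z].
In Python, from rig import monitor, imaging, workorder gives the robot as it stands.
- The arm moves only by the shell command python3 -m inch 'ROWS'. ROWS is JSON, a list of rows, each a list of 7 numbers: the closure, from -1 (fully open) to 1 (shut), then the shift along the tool's x, y, z as a fraction of full scale, then the turn, a rotation vector about the tool's x, y, z as a fraction of full scale. In form: [[gripper, tx, ty, tz, wx, wy, wz], ...]. A call has 1 to 12 rows; each row is the pose to reach, as a shift and turn from the pose commanded when the call began, along the tool's axes at that moment, turning the shorter way round; what a row does not reach only later rows make up. Full scale, the value 1, is 25 cm for a shift and pi rad for a turn. A row lasts 1/12 s, in which the tool goes at most 41.7 mm and 7.16 degrees, less where a joint would pass 70% of its speed; a pose out of reach is approached as far as the arm can. A call with a number of a shift or a turn outside -1 to 1 is refused whole. A call with a gripper value outside its range is refused whole. The fingers move at their own pace and stop on an object; the grip force is fixed at half the most. Time passes only in rows, so rows that repeat a pose let the fingers close. It gives the time, the measured TCP pose, the force, the opening and the grip force at its end, in the units of the state.
- monitor.state(): the state, without advancing time (a new reading comes with each control period).
- imaging.camera(name): name is "side" or "top" or "wrist"; returns (picture, depth): 400x640x3 uint8, red, green, blue; 400x640 float32, m along the optical axis (not along the pixel's ray), 0 where there is no reading.
- imaging.camera_model(name): a dict with "fx", "fy", "cx", "cy" (pixels), "origin" and "rotation" of the camera in the world; the wrist camera has in their place "tool_from_camera" (4x4, takes a point from camera to tool coordinates, whose origin is the TCP and whose axes are the flange's). Camera axes: x right, y up, looking along -z (the intrinsics and any distortion apply to the point x, -y, -z); pixel columns grow to the right and rows downward; lengths in m; the calibration is good to about 2 mm. A picture is of the moment at which its call begins: read the wrist's pose just before it. camera_model takes no time and is no camera call.
- workorder.job_done(): hands the job in; it is judged then, once.
The state is a dict: "clock": time; "joint_positions": joint angles; "qd": joint speeds; "joint_torque": joint torques, N m; "position": TCP position; "ee_rot": TCP orientation; "ft_force": force on the tool from outside, world axes, zero at the start; "moment": the same for the moment, N m; "gripper_width": finger opening in m; "gripper_force": force on a finger pad.
Only numpy, scipy, OpenCV 4.12 (cv2) and the standard library are available. Lean on these libraries where they do the work, as an engineer would, in place of code of your own. Each camera call takes 0.05 s, during which the arm holds its last target. There are 200 camera calls.

### The job

Stand the smallest of the three jars upright in the middle of the mixer's narrow raised round pad and let go of it, leaving the other two jars where they are. Then take the grip bar of the mixer's spring-return dial and turn it clockwise past the first and second clicks to the third. The mixer runs only while the dial is held, so finish with the gripper still holding the dial in the third click and the jar standing on the pad.

Things in the scene. Friction and masses are not known exactly. Their poses are not given: they have to be found in the camera images.
- small_jar: the smallest of the three jars: closed round jar with screw lid, 52 mm diameter, 70 mm tall, 0.12 kg (varies), loose, upright on the desk; origin at the centre of its underside, z up. Grasp round the body, at about 40 mm above its underside
- middle_jar: bystander: round jar, 66 mm diameter, 85 mm tall, upright on the desk; origin at the centre of its underside. The three jars stand in any of three places to the left of the mixer
- tall_jar: bystander: round jar, 68 mm diameter, 110 mm tall, upright on the desk; origin at the centre of its underside
- mixer: grey sample mixer fixed to the desk: low housing 120 (x) x 310 (y) x 48 mm high; origin under its centre, z up, x away from the robot (turned by its yaw, up to 0.3 rad). At its left end (y = +100 mm) a neck carries the round pad; at its right end (y = -100 mm) is the dial
- pad_top (a point): centre of the top face of the mixer's round rubber pad, flat and level, 40 mm diameter (narrower than the jar), 100 mm above the desk; axes as the mixer's
- dial_bar (a point): middle of the dial's grip bar, on the dial's upright axis, 78 mm above the desk (right for the TCP); turns with the dial. Bar 46 mm long (its x), 14 mm wide (its y), from 55 to 85 mm above the desk; white line on its +x end. At rest its x is 0.6 rad anticlockwise of the mixer's x, in the third click 0.6 rad clockwise of it. Below it a round skirt, 48 mm diameter, top 56 mm above the desk
- dial (a joint): dial angle, rad, growing clockwise from above: 0 at rest against a stop, clicks at 0.4 (one dot on the plate), 0.8 (two dots), 1.2 (three dots), end stop past them at 1.4. A spring (0.08 N m at rest, 0.18 at the third click) returns it to 0 from anywhere when let go; the clicks are felt as torque changes of up to 0.05 N m either way and do not hold it
There are look-alikes about, which are no part of the job. Leave any orange, purple or white look-alike of the small_jar alone.

How it is judged:
On the way, in this order (a step that is already met when the one before it is completed fails the run):
1. the small jar stands upright in the middle of the pad, let go, the dial still at rest (horizontal distance between small_jar and pad_top below 0.012 m and z of small_jar in the frame of pad_top between -0.004 and 0.004 m and angle between small_jar's own z axis and vertical below 0.1 rad and linear speed of small_jar below 0.03 m/s and contact force between each of the arm, the fingers and small_jar below 0.1 N and value of joint dial below 0.2 rad), for 0.2 s.
2. the gripper holds the dial in the third click (value of joint dial between 1.08 and 1.32 rad and contact force between the fingers and mixer above 0.5 N), for 0.3 s.
At the end, for the whole second after the job is handed in: The fingers hold the dial (more than 0.5 N) in the third click, 1.20 rad give or take 0.12; the small jar stands untouched, at rest and upright (within 0.1 rad) on the pad, its axis within 12 mm of the pad's (all of step 2 and horizontal distance between small_jar and pad_top below 0.012 m and z of small_jar in the frame of pad_top between -0.004 and 0.004 m and angle between small_jar's own z axis and vertical below 0.1 rad and linear speed of small_jar below 0.03 m/s and contact force between each of the arm, the fingers and small_jar below 0.1 N); the arm keeps its last pose, push and grip.
It fails at once if another jar is pushed more than 30 mm from its place or tipped (distance of any of middle_jar, tall_jar from where it was at the start of the episode above 0.03 m or angle between any of middle_jar, tall_jar's own z axis and vertical above 0.4 rad).
It also fails if it takes over 67 s, if anything falls off the work surface, if the arm or the gripper's body presses on something with over 40 N, if the wrist force passes 120 N, or if a joint passes its speed limit or range.

## Working session

There is one attempt and no reset: what is moved stays moved. The work goes in short steps, Python scripts to look and compute and a shell command to move; the robot and the scene stay as the last step left them, time stands still between calls to the robot, and variables do not carry over. Pictures are saved under pics/ and viewed, at most 10 in all, crops included, and the job is handed in when it is done.

```bash
ls; mkdir -p pics
python3 - <<'E'
from rig import monitor, imaging
import cv2,numpy as np
print(monitor.state())
for n in("top","side"):
    p,d=imaging.camera(n); m=imaging.camera_model(n); print(n,m)
    cv2.imwrite(f"pics/{n}0.png",p[:,:,::-1]); np.savez(f"{n}0.npz",p=p,d=d)
E
```

```text
pics
{'clock': 0.0, 'joint_positions': array([ 1.04046064e+00,  5.28475646e-01,  1.43391833e+00, -1.98597320e-05,
        1.18138542e+00, -1.78460623e-01]), 'qd': array([ 1.89204873e-03, -3.83814534e-05,  7.30080682e-05, -1.35850293e-03,
        9.13003781e-04,  8.48117595e-04]), 'joint_torque': array([-5.55011648e-04, -4.42352450e+01, -1.78024489e+01, -4.36616201e-04,
        8.48292257e-03, -1.71969975e-05]), 'position': array([0.21501535, 0.58612436, 0.24902265]), 'ee_rot': array([-3.70815080e-04,  1.75027449e-01,  9.84562947e-01, -1.02860679e-03]), 'ft_force': array([ 0.35101346, -0.87888849,  0.4307355 ]), 'moment': array([-0.07650865, -0.02364172, -0.01356409]), 'gripper_force': 0.0, 'gripper_width': 0.08516081981843204}
top {'fx': 400.89428860494354, 'fy': 400.89428860494354, 'cx': 319.6498986248306, 'cy': 205.74082813045183, 'origin': array([0.29755704, 0.22747362, 1.59245932]), 'rotation': array([ 0.70655363,  0.05764204, -0.05423706, -0.70321953])}
side {'fx': 429.83170540067846, 'fy': 429.83170540067846, 'cx': 317.21422754618123, 'cy': 194.71020984886593, 'origin': array([0.47045452, 1.2983664 , 1.0132581 ]), 'rotation': array([-0.0130551 , -0.01799453,  0.41556136,  0.90929341])}
```

View pics/top0.png

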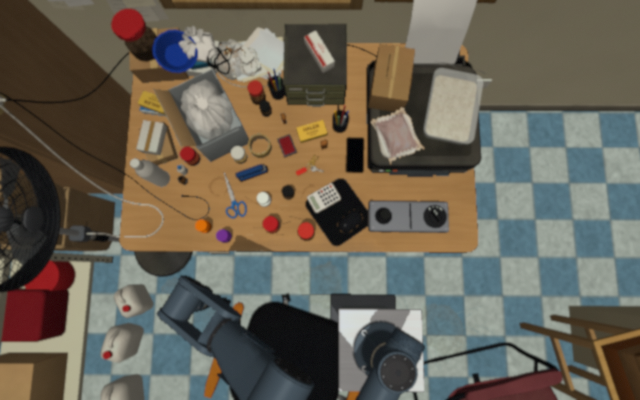

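View pics/side0.png

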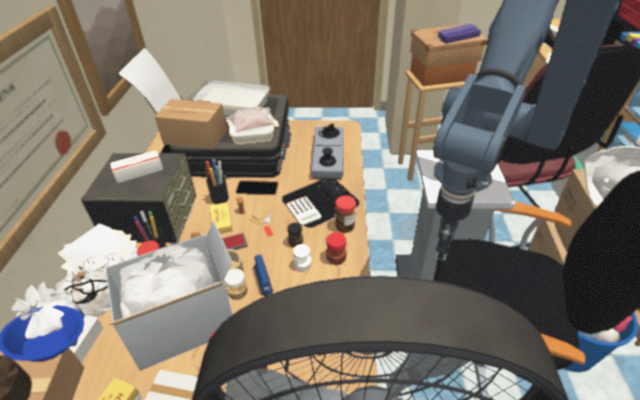

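The top view shows the mixer at about (408,216), with pad (384,215) and dial (434,215). There are red lids at (272,224), (306,230), (189,155) and (255,90), plus orange (203,226), purple (223,235), white (264,199) and black (288,191) lids. Next I'll measure positions and heights.

```bash
cat > h.py <<'E'
import numpy as np,cv2
from scipy.spatial.transform import Rotation as R
from rig import monitor,imaging
def cam(n,tp=None):
    m=imaging.camera_model(n)
    if n=="wrist":
        s=tp; T=np.array(m["tool_from_camera"]); q=R.from_quat(np.roll(s["ee_rot"],-1)).as_matrix()
        return m,q@T[:3,:3],q@T[:3,3]+s["position"]
    return m,R.from_quat(np.roll(m["rotation"],-1)).as_matrix(),m["origin"]
def pts(d,c):
    m,r,o=c; v,u=np.indices(d.shape)
    P=np.stack([(u-m["cx"])/m["fx"]*d,-(v-m["cy"])/m["fy"]*d,-d],-1)@r.T+o
    P[d==0]=np.nan; return P
def ray(u,v,z,c):
    m,r,o=c; D=r@np.array([(u-m["cx"])/m["fx"],-(v-m["cy"])/m["fy"],-1]); return o+D*(z-o[2])/D[2]
E
python3 - <<'E'
from h import *
print({k:v for k,v in imaging.camera_model("top").items()}.keys())
f=np.load("top0.npz");p,d=f["p"],f["d"];c=cam("top");P=pts(d,c)
for u,v in[(272,224),(306,230),(189,155),(255,90),(203,226),(223,235),(264,199),(288,191),(238,153),(384,215),(434,215),(409,216)]:
    w=P[v-2:v+3,u-2:u+3].reshape(-1,3); z=np.nanmax(w[:,2]); print(u,v,p[v,u],np.nanmedian(w,0).round(3),z.round(3),ray(u,v,np.nanmedian(w[:,2]),c).round(3))
hsv=cv2.cvtColor(p,cv2.COLOR_RGB2HSV)
red=(((hsv[...,0]<6)|(hsv[...,0]>172))&(hsv[...,1]>150)&(hsv[...,2]>70)).astype(np.uint8)
n,l,s,ce=cv2.connectedComponentsWithStats(red)
for i in range(1,n):
    if s[i,4]>40: print(s[i],ce[i].round(1),np.nanmedian(P[l==i],0).round(3))
g=((P[...,2]>0.035)&(P[...,2]<0.13)&(np.indices(d.shape)[1]>350)&(np.indices(d.shape)[1]<460)&(np.indices(d.shape)[0]>190)&(np.indices(d.shape)[0]<240))
print(np.nanpercentile(P[g],[2,50,98],axis=0).round(3))
cv2.imwrite("pics/crop.png",cv2.resize(p[180:250,190:460,::-1],None,fx=2.96,fy=2.96,interpolation=cv2.INTER_CUBIC))
E
```

```text
dict_keys(['fx', 'fy', 'cx', 'cy', 'origin', 'rotation'])
272 224 [174  35  36] [0.468 0.415 0.086] 0.096 [0.467 0.415 0.086]
306 230 [189  53  43] [0.443 0.285 0.11 ] 0.119 [0.443 0.285 0.11 ]
189 155 [147  30  32] [0.735 0.743 0.086] 0.093 [0.736 0.744 0.086]
255 90 [159  45  37] [0.994 0.491 0.11 ] 0.115 [0.994 0.492 0.11 ]
203 226 [213 110  14] [0.46  0.681 0.071] 0.079 [0.46  0.68  0.071]
223 235 [112  51 138] [0.426 0.602 0.071] 0.075 [0.426 0.602 0.071]
264 199 [214 217 199] [0.566 0.45  0.071] 0.079 [0.566 0.45  0.071]
288 191 [29 28 26] [0.598 0.358 0.068] 0.075 [0.598 0.358 0.068]
238 153 [188 185 168] [0.749 0.557 0.074] 0.081 [0.748 0.557 0.074]
384 215 [30 31 28] [ 0.502 -0.006  0.101] 0.107 [ 0.502 -0.006  0.101]
434 215 [21 21 21] [ 0.506 -0.201  0.074] 0.094 [ 0.506 -0.201  0.074]
409 216 [86 87 88] [ 0.506 -0.112  0.046] 0.057 [ 0.506 -0.112  0.046]
[112   9  33  32 825] [127.9  24.5] [1.155 0.919 0.289]
[248  81  15  16 174] [254.9  88.3] [1.001 0.492 0.109]
[280 137  14  17 155] [286.5 145. ] [0.8   0.372 0.014]
[180 147  16  15 183] [187.6 154. ] [0.741 0.751 0.085]
[263 216  16  16 196] [270.5 223.6] [0.469 0.42  0.085]
[298 222  16  17 205] [305.6 230.3] [0.443 0.286 0.11 ]
[   2  260   64   81 2665] [ 30.4 304.9] [ 0.124  1.596 -0.331]
[[ 0.448 -0.256  0.038]
 [ 0.502 -0.104  0.049]
 [ 0.564  0.093  0.1  ]]
```

View pics/crop.png

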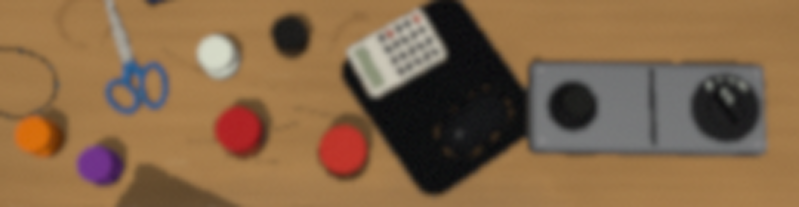

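The black-lidded jar at (288,191) is the small jar: it measures 68–70 mm tall, at about (0.598, 0.358). The red-lidded jars at (0.469,0.42), 85 mm, and (0.443,0.286), 110 mm, are the bystanders. I'll move over the small jar and look with the wrist camera.

```bash
cat >> h.py <<'E'
def go(x,y,z,phi):
    "rows entry for TCP target, closing axis angle phi (mod pi)"
    s=monitor.state(); q=R.from_quat(np.roll(s["ee_rot"],-1)).as_matrix()
    c=np.arctan2(q[1,1],q[0,1]); d=(c-phi+np.pi/2)%np.pi-np.pi/2
    t=np.array([x,y,z])-s["position"]
    # desired rotation: z down, y at c-d
    a=c-d; Y=np.array([np.cos(a),np.sin(a),0]); Z=np.array([0,0,-1.]); D=np.stack([np.cross(Y,Z),Y,Z],1)
    w=R.from_matrix(q.T@D).as_rotvec()
    print("t",(q.T@t/.25).round(3),"w",(w/np.pi).round(3),"phi",c.round(3),"pos",s["position"].round(4),"t=",round(s["clock"],2))
E
python3 -m inch '[[-1,-0.9,-0.17,0,0,0,0.14],[-1,-0.9,-0.17,0,0,0,0.14],[-1,-0.9,-0.17,0,0,0,0.14],[-1,-0.9,-0.17,0,0,0,0.14],[-1,-0.9,-0.17,0,0,0,0.14],[-1,-0.9,-0.17,0,0,0,0.14],[-1,-0.9,-0.17,0,0,0,0.14],[-1,-0.9,-0.17,0,0,0,0.14]]'
python3 -c "
from h import *
go(.598,.357,.25,.3)"
```

```text
clock: 0.77
position: [0.4127, 0.4683, 0.2494]
ee_rot: [-0.001, 0.387, 0.922, -0.0]
ft_force: [-0.5, -0.1, -0.4]
gripper_width: 0.0854
gripper_force: 0.0
t [-0.837  0.217 -0.003] w [-0.    -0.     0.152] phi 0.776 pos [0.4127 0.4683 0.2494] t= 0.77
```

```bash
python3 -m inch '[[-1,-0.84,0.217,0,0,0,0.15],[-1,-0.84,0.217,0,0,0,0.15],[-1,-0.84,0.217,0,0,0,0.15],[-1,-0.84,0.217,0,0,0,0.15],[-1,-0.84,0.217,0,0,0,0.15],[-1,-0.84,0.217,0,0,0,0.15],[-1,-0.84,0.217,0,0,0,0.15],[-1,-0.84,0.217,0,0,0,0.15],[-1,-0.84,0.217,0,0,0,0.15],[-1,-0.84,0.217,0,0,0,0.15]]'
python3 - <<'E'
from h import *
s=monitor.state(); p,d=imaging.camera("wrist"); c=cam("wrist",s); print(c[0],c[2])
cv2.imwrite("pics/w1.png",p[:,:,::-1]); np.savez("w1.npz",p=p,d=d)
P=pts(d,c)
go(.598,.357,.25,.3)
# lid top of jar: points at z 60-80mm near estimate
for nm,x,y,lo,hi in[("small",.598,.358,.06,.078),("white",.566,.45,.06,.078),("mid",.469,.42,.077,.092),("tall",.443,.286,.1,.12)]:
    m=(P[...,2]>lo)&(P[...,2]<hi)&(np.hypot(P[...,0]-x,P[...,1]-y)<.05)
    if m.sum()<30: print(nm,m.sum());continue
    Q=P[m]; (cx,cy),r=cv2.minEnclosingCircle(Q[:,:2].astype(np.float32)); v,u=np.nonzero(m)
    print(nm,m.sum(),Q.mean(0).round(4),"circ",round(cx,4),round(cy,4),round(r,4),"z",np.median(Q[:,2]).round(4),"px",u.mean().round(),v.mean().round())
E
```

```text
clock: 1.6
position: [0.5957, 0.3598, 0.2499]
ee_rot: [-0.001, 0.589, 0.808, -0.0]
ft_force: [-0.5, 0.6, -0.4]
gripper_width: 0.0855
gripper_force: 0.0
{'fx': 326.4589407997499, 'fy': 326.4589407997499, 'cx': 319.3221391402813, 'cy': 200.89974896181525, 'tool_from_camera': array([[ 1.70342200e-03,  9.52313882e-01,  3.05115337e-01,
         7.87614679e-02],
       [ 9.99998548e-01, -1.61064067e-03, -5.55803129e-04,
         1.48710370e-03],
       [-3.78678641e-05,  3.05115841e-01, -9.52315243e-01,
        -1.25889869e-01],
       [ 0.00000000e+00,  0.00000000e+00,  0.00000000e+00,
         1.00000000e+00]])} [0.57318623 0.43526785 0.37587832]
t [-0.013  0.004  0.001] w [-0.    -0.     0.003] phi 0.311 pos [0.596  0.3597 0.2501] t= 1.65
small 1859 [0.6024 0.365  0.0715] circ 0.6031 0.3636 0.0237 z 0.0718 px 326.0 179.0
white 2419 [0.574  0.4581 0.0718] circ 0.5741 0.458 0.0237 z 0.0718 px 329.0 70.0
mid 4438 [0.4744 0.4253 0.0866] circ 0.4734 0.4246 0.03 z 0.0868 px 202.0 70.0
tall 4079 [0.4477 0.2918 0.111 ] circ 0.4457 0.2889 0.0313 z 0.1117 px 131.0 215.0
```

View pics/w1.png

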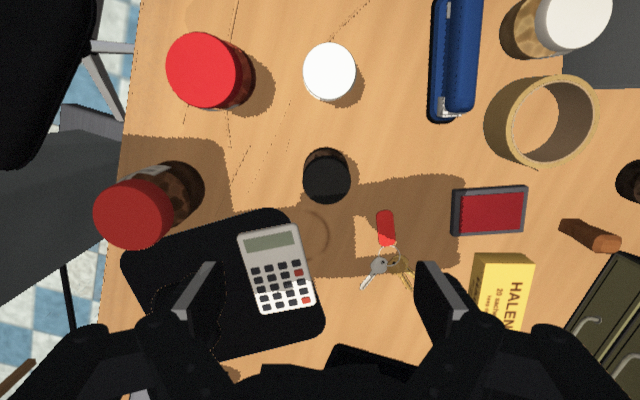

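The wrist view puts the small jar's black lid at (327,176), about (0.603,0.364), with the lid at its expected height. The white jar is at (329,71) and the calculator and scale at (275,265). I'll check the heights around the fingers before going down.

Run:
```python
from h import *
f=np.load("w1.npz");s=monitor.state();P=pts(f["d"],cam("wrist",s))
for u,v in[(290,215),(215,225),(240,240),(260,290),(386,228),(326,210)]: print(u,v,P[v,u].round(3))
for a in(0,.15,.3):
  for sg in(-1,1):
    c=np.array([.603,.364])+sg*.05*np.array([np.cos(a),np.sin(a)])
    m=np.hypot(P[...,0]-c[0],P[...,1]-c[1])<.015; print(a,sg,c,np.nanmax(P[m][:,2]) if m.any() else None)
go(.603,.364,.12,.15); go(.603,.364,.042,.15)
```

```text
290 215 [0.581 0.293 0.001]
215 225 [0.498 0.254 0.005]
240 240 [0.533 0.248 0.014]
260 290 [0.573 0.191 0.018]
386 228 [0.698 0.314 0.005]
326 210 [0.621 0.312 0.001]
0 -1 [0.553 0.364] 0.3239946197513571
0 1 [0.653 0.364] 0.303640711976773
0.15 -1 [0.55356145 0.35652809] 0.3236447105060315
0.15 1 [0.65243855 0.37147191] 0.31410748260467936
0.3 -1 [0.55523318 0.34922399] 0.31944872799741747
0.3 1 [0.65076682 0.37877601] 0.31907854702849575
t [0.008 0.032 0.521] w [-0.    -0.     0.051] phi 0.311 pos [0.596  0.3597 0.2501] t= 1.65
t [0.007 0.033 0.833] w [-0.    -0.     0.051] phi 0.311 pos [0.596  0.3597 0.2501] t= 1.65
```

```bash
python3 -m inch '[[-1,0.008,0.033,0.4,0,0,0],[-1,0.008,0.033,0.4,0,0,0],[-1,0.008,0.033,0.4,0,0,0],[-1,0.008,0.033,0.6,0,0,0],[-1,0.008,0.033,0.75,0,0,0],[-1,0.008,0.033,0.83,0,0,0],[-1,0.008,0.033,0.83,0,0,0],[-1,0.008,0.033,0.83,0,0,0]]'
python3 -m inch '[[0,0,0,0,0,0,0],[0.2,0,0,0,0,0,0],[0.5,0,0,0,0,0,0],[0.8,0,0,0,0,0,0],[1,0,0,0,0,0,0],[1,0,0,0,0,0,0],[1,0,0,0,0,0,0],[1,0,0,0,0,0,0],[1,0,0,0,0,0,0],[1,0,0,0,0,0,0]]'
python3 - <<'E'
from h import *
s=monitor.state();p,d=imaging.camera("wrist")
cv2.imwrite("pics/w2.png",p[:,:,::-1]);np.savez("w2.npz",p=p,d=d)
go(.603,.364,.042,.15)
E
```

```text
clock: 2.32
position: [0.6035, 0.363, 0.0413]
ee_rot: [-0.001, 0.59, 0.808, -0.001]
ft_force: [-0.9, 0.1, -0.5]
gripper_width: 0.0853
gripper_force: 0.0
clock: 3.15
position: [0.6065, 0.3633, 0.0462]
ee_rot: [0.001, 0.59, 0.807, 0.002]
ft_force: [-2.2, 0.6, 6.7]
gripper_width: 0.0465
gripper_force: 60.7
t [ 0.007 -0.012  0.017] w [ 0.001 -0.     0.05 ] phi 0.308 pos [0.6065 0.3632 0.0462] t= 3.2
```

View pics/w2.png

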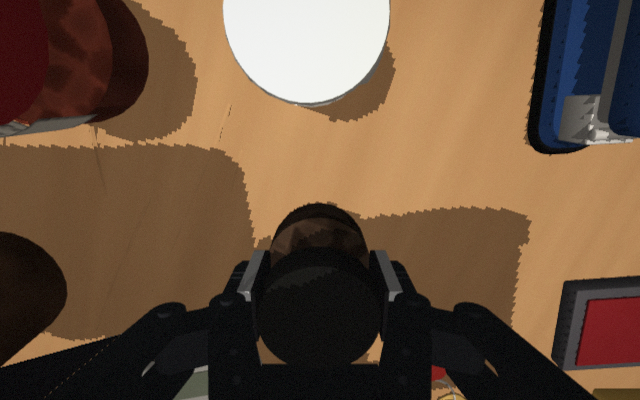

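The wrist view shows the jar between the fingers, with its black lid centred at about (320,308). The opening reads 46.5 mm, less than the 52 mm body, and the arm was pushed 5 mm up, so I'll check how the jar sits in the grip.

Run:
```python
from h import *
f=np.load("w2.npz");d=f["d"];s=monitor.state();m=imaging.camera_model("wrist");T=np.array(m["tool_from_camera"])
P=pts(d,(m,T[:3,:3],T[:3,3]))
for v in range(205,365,12): print(v,P[v,320].round(4),f["p"][v,320])
for u in range(230,411,10): print(u,P[310,u].round(4),f["p"][310,u])
print(s["moment"],s["joint_positions"],s["ft_force"])
```

```text
205 [0.0257 0.0019 0.033 ] [22 15  9]
217 [0.0257 0.0019 0.0154] [30 22 17]
229 [0.0206 0.0019 0.0133] [58 43 34]
241 [0.0155 0.0019 0.0112] [28 20 14]
253 [ 0.0236  0.0018 -0.0168] [13 12 10]
265 [ 0.0232  0.0018 -0.0251] [11  9 11]
277 [ 0.0184  0.0018 -0.025 ] [12 12 10]
289 [ 0.0141  0.0018 -0.0259] [16 16 15]
301 [ 0.0089  0.0019 -0.0253] [20 17 16]
313 [ 0.0042  0.0019 -0.0259] [14 14 13]
325 [-0.0005  0.0019 -0.0266] [20 18 20]
337 [-0.0062  0.0019 -0.026 ] [17 17 17]
349 [-0.0119  0.0019 -0.0258] [19 17 18]
361 [-0.0183  0.0019 -0.025 ] [23 21 21]
230 [ 0.0127 -0.0274 -0.0358] [7 9 6]
240 [ 0.0124 -0.0242 -0.0355] [ 9  9 12]
250 [ 0.0049 -0.0235 -0.0251] [17 16 16]
260 [ 0.0054 -0.0197 -0.0259] [16 16 15]
270 [ 0.0052 -0.0162 -0.0255] [13 14 13]
280 [ 0.0052 -0.0126 -0.0256] [18 18 15]
290 [ 0.0053 -0.009  -0.0257] [16 17 16]
300 [ 0.0047 -0.0054 -0.0249] [19 19 18]
310 [ 0.0053 -0.0017 -0.0257] [14 14 11]
320 [ 0.0055  0.0019 -0.026 ] [15 14 14]
330 [ 0.0053  0.0055 -0.0257] [18 15 17]
340 [ 0.0053  0.0091 -0.0256] [20 18 19]
350 [ 0.0048  0.0128 -0.0249] [18 18 14]
360 [ 0.005   0.0164 -0.0252] [20 21 18]
370 [ 0.0051  0.02   -0.0253] [15 12 15]
380 [ 0.0053  0.0235 -0.0256] [7 8 9]
390 [ 0.0063  0.0268 -0.0269] [11  9 15]
400 [ 0.0122  0.028  -0.0351] [10 15 13]
410 [ 0.0124  0.0312 -0.0353] [13 14 15]
[-0.01501811  0.36563912  0.07217426] [3.81795188e-01 8.76657372e-01 1.33718564e+00 5.28848813e-04
 9.23504914e-01 7.34832515e-02] [-2.04939714  0.65025004  7.73015779]
```

```bash
python3 -m inch '[[1,0,0,-0.04,0,0,0],[1,0,0,-0.1,0,0,0],[1,0,0,-0.2,0,0,0],[1,0,0,-0.2,0,0,0],[1,0,0,-0.2,0,0,0]]'
python3 - <<'E'
from h import *
s=monitor.state();p,d=imaging.camera("wrist");m=imaging.camera_model("wrist");T=np.array(m["tool_from_camera"])
P=pts(d,(m,T[:3,:3],T[:3,3]))
q=(abs(P[...,1])<.019)&(P[...,2]<-.02)&(P[...,2]>-.034)&(abs(P[...,0]-.002)<.03); Q=P[q]
A=np.c_[Q[:,:2],np.ones(len(Q))]; print("lid plane",np.linalg.lstsq(A,Q[:,2],rcond=None)[0],Q.min(0),Q.max(0))
print(s["position"],s["ee_rot"],s["gripper_width"],s["ft_force"],s["moment"])
p,d=imaging.camera("side");cv2.imwrite("pics/s2.png",cv2.resize(p[180:280,230:380,::-1],None,fx=5,fy=5,interpolation=cv2.INTER_CUBIC))
E
```

```text
clock: 3.62
position: [0.6073, 0.3631, 0.0959]
ee_rot: [0.002, 0.59, 0.807, 0.003]
ft_force: [-0.1, -0.4, -0.8]
gripper_width: 0.0468
gripper_force: 61.9
lid plane [ 0.02579578  0.00301831 -0.02552775] [-0.02194196 -0.01899315 -0.02778869] [ 0.0247857   0.01899526 -0.02000906]
[0.60725982 0.36310051 0.09591415] [0.00171049 0.59032292 0.80716085 0.00269769] 0.04676358747880514 [-0.05114641 -0.4048624  -0.80225411] [-0.01374053 -0.02406498  0.00946471]
```

View pics/s2.png

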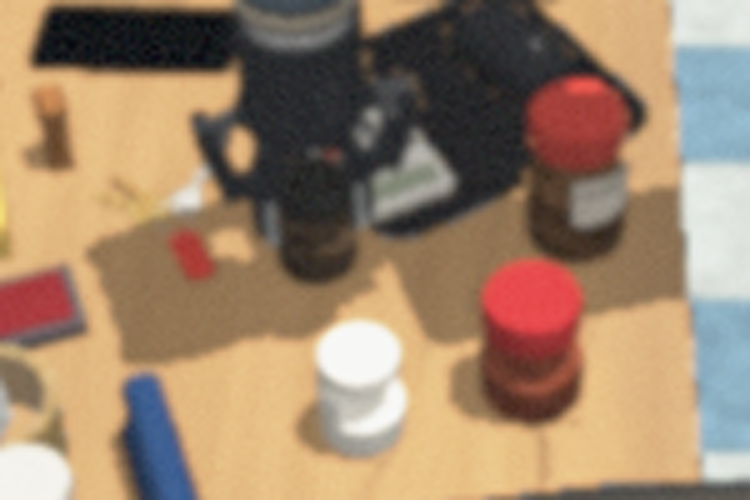

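The side crop shows the jar at (318,225), held upright by its lid and clear of the desk, with the other jars untouched. Its underside is about 46 mm below the TCP. Next I'll carry it to a spot where the wrist camera can see the mixer past the jar.

```bash
python3 -c "
from h import *
go(.607,.363,.28,.3);go(.61,.13,.30,.9)"
```

```text
t [ 0.001  0.008 -0.749] w [0.    0.    0.003] phi 0.308 pos [0.6051 0.3622 0.0928] t= 3.72
t [-0.891 -0.263 -0.829] w [ 0.     0.    -0.188] phi 0.308 pos [0.6051 0.3622 0.0928] t= 3.72
```

```bash
python3 -m inch '[[1,0,0,-0.3,0,0,0],[1,0,0,-0.6,0,0,0],[1,0,0,-0.83,0,0,0],[1,0,0,-0.83,0,0,0],[1,0,0,-0.83,0,0,0],[1,-0.89,-0.263,-0.83,0,0,-0.19],[1,-0.89,-0.263,-0.83,0,0,-0.19],[1,-0.89,-0.263,-0.83,0,0,-0.19],[1,-0.89,-0.263,-0.83,0,0,-0.19],[1,-0.89,-0.263,-0.83,0,0,-0.19],[1,-0.89,-0.263,-0.83,0,0,-0.19],[1,-0.89,-0.263,-0.83,0,0,-0.19]]'
python3 -c "
from h import *
go(.64,-.09,.30,1.57)"
```

```text
clock: 4.72
position: [0.6098, 0.1246, 0.2986]
ee_rot: [-0.001, 0.33, 0.944, -0.002]
ft_force: [-0.6, 0.1, -1.5]
gripper_width: 0.047
gripper_force: 62.3
t [-0.629 -0.597 -0.003] w [-0.001 -0.001 -0.214] phi 0.899 pos [0.6098 0.1246 0.2986] t= 4.72
```

```bash
python3 -m inch '[[1,-0.63,-0.6,0,0,0,-0.214],[1,-0.63,-0.6,0,0,0,-0.214],[1,-0.63,-0.6,0,0,0,-0.214],[1,-0.63,-0.6,0,0,0,-0.214],[1,-0.63,-0.6,0,0,0,-0.214],[1,-0.63,-0.6,0,0,0,-0.214],[1,-0.63,-0.6,0,0,0,-0.214],[1,-0.63,-0.6,0,0,0,-0.214],[1,-0.63,-0.6,0,0,0,-0.214]]'
python3 - <<'E'
from h import *
s=monitor.state(); p,d=imaging.camera("wrist"); c=cam("wrist",s)
cv2.imwrite("pics/w3.png",p[:,:,::-1]); np.savez("w3.npz",p=p,d=d,pos=s["position"],rot=s["ee_rot"])
go(.64,-.09,.30,1.57)
P=pts(d,c)
for nm,x,y,r0,lo,hi in[("pad",.505,0,.05,.09,.115),("bar",.51,-.2,.05,.075,.095),("skirt",.51,-.2,.05,.053,.06)]:
    m=(P[...,2]>lo)&(P[...,2]<hi)&(np.hypot(P[...,0]-x,P[...,1]-y)<r0)
    if m.sum()<20: print(nm,m.sum());continue
    Q=P[m].astype(np.float32); v,u=np.nonzero(m); print(nm,m.sum(),Q.mean(0),cv2.minEnclosingCircle(Q[:,:2].copy()),cv2.minAreaRect(Q[:,:2].copy()),np.median(Q[:,2]),u.mean(),v.mean())
m=(P[...,2]>.042)&(P[...,2]<.054)&(P[...,0]>.4)&(P[...,0]<.6)&(P[...,1]<.1)&(P[...,1]>-.3)
print("housing",m.sum(),cv2.minAreaRect(P[m][:,:2].astype(np.float32).copy()),np.median(P[m][:,2]))
E
```

```text
clock: 5.47
position: [0.6407, -0.0835, 0.299]
ee_rot: [-0.001, -0.003, 1.0, 0.001]
ft_force: [0.1, -0.3, -1.3]
gripper_width: 0.0472
gripper_force: 62.3
t [ 0.003 -0.028 -0.003] w [ 0.    -0.001  0.002] phi 1.578 pos [ 0.6408 -0.0831  0.2993] t= 5.52
pad 1779 [ 0.5089268  -0.01124606  0.10161901] ((0.508700430393219, -0.010442173108458519), 0.020167578011751175) ((0.5087843537330627, -0.010745849460363388), (0.03919067233800888, 0.039213210344314575), 42.19619369506836) 0.10180692 399.62619449128727 32.85778527262507
bar 914 [ 0.5076975  -0.20863102  0.08560617] ((0.507116436958313, -0.2100744992494583), 0.023536236956715584) ((0.5073885321617126, -0.21017031371593475), (0.04659869149327278, 0.014562657102942467), 34.34766387939453) 0.08643782 185.08862144420132 32.72975929978118
skirt 1061 [ 0.5072374  -0.20642237  0.0573956 ] ((0.5089432597160339, -0.20804563164710999), 0.04259135574102402) ((0.509452223777771, -0.20971456170082092), (0.07372884452342987, 0.07947161793708801), 14.368247032165527) 0.05767342 198.14137606032045 37.39679547596607
housing 23415 ((0.5199047327041626, -0.10954765975475311), (0.09914949536323547, 0.3088207244873047), 0.41883358359336853) 0.049973265431480285
```

View pics/w3.png

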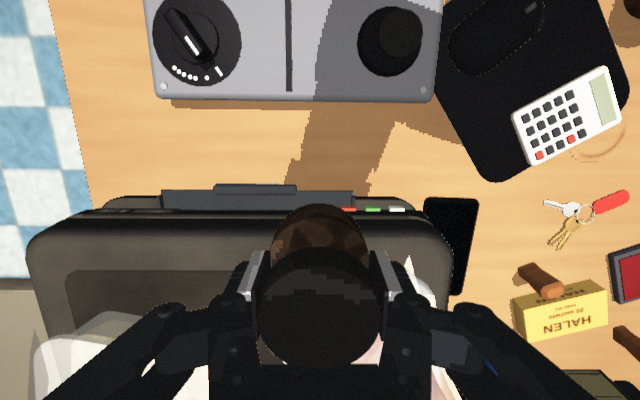

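The wrist view shows the pad at (395,40), which is (0.509,-0.011), 39–40 mm across as specified. The dial bar is at (186,33), which is (0.507,-0.210) and 200 mm from the pad, with its line at 0.60 rad, so the mixer yaw is about 0. Now I'll carry the jar over the pad.

```bash
python3 -m inch '[[1,0.524,0.28,0,0,0,0],[1,0.524,0.28,0,0,0,0],[1,0.524,0.28,0,0,0,0],[1,0.524,0.28,0,0,0,0],[1,0.524,0.28,0.4,0,0,0],[1,0.524,0.28,0.4,0,0,0],[1,0.524,0.28,0.4,0,0,0],[1,0.524,0.28,0.5,0,0,0],[1,0.524,0.28,0.55,0,0,0],[1,0.524,0.28,0.55,0,0,0]]'
python3 - <<'E'
from h import *
s=monitor.state(); go(.510,-.0123,.1475,1.57)
for n in("side","top"):
    p,d=imaging.camera(n); c=cam(n);P=pts(d,c);np.savez(n+"4.npz",p=p,d=d)
E
```

```text
clock: 6.35
position: [0.5076, -0.0135, 0.16]
ee_rot: [-0.003, -0.004, 1.0, 0.001]
ft_force: [-1.1, -0.1, -0.7]
gripper_width: 0.0471
gripper_force: 62.4
t [-0.01   0.005  0.05 ] w [ 0.001 -0.002  0.003] phi 1.579 pos [ 0.5076 -0.0135  0.16  ] t= 6.35
```

```bash
python3 -m inch '[[1,-0.005,0.003,0.02,0,0,0],[1,-0.005,0.003,0.035,0,0,0],[1,-0.005,0.003,0.045,0,0,0],[1,-0.005,0.003,0.048,0,0,0],[1,-0.005,0.003,0.05,0,0,0],[1,-0.005,0.003,0.05,0,0,0],[1,-0.005,0.003,0.05,0,0,0]]'
python3 -c "
from h import *
go(.510,-.0123,.1462,1.57)"
```

```text
clock: 7.03
position: [0.5112, -0.015, 0.1502]
ee_rot: [0.0, -0.003, 1.0, -0.0]
ft_force: [0.1, -0.2, -1.4]
gripper_width: 0.0471
gripper_force: 62.4
t [0.005 0.011 0.016] w [-0.     0.     0.002] phi 1.577 pos [ 0.5112 -0.015   0.1502] t= 7.03
```

```bash
python3 -m inch '[[1,0.004,0.011,0,0,0,0],[1,0.004,0.011,0.004,0,0,0],[1,0.004,0.011,0.008,0,0,0],[1,0.004,0.011,0.012,0,0,0],[1,0.004,0.011,0.014,0,0,0],[1,0.004,0.011,0.014,0,0,0]]'
python3 -c "
from h import *
go(.510,-.0123,.1462,1.57)"
```

```text
clock: 7.53
position: [0.51, -0.0121, 0.1463]
ee_rot: [-0.0, -0.003, 1.0, 0.0]
ft_force: [-0.1, -0.5, -0.8]
gripper_width: 0.0473
gripper_force: 62.4
t [-0.    -0.001  0.   ] w [ 0.    -0.     0.002] phi 1.577 pos [ 0.51   -0.0121  0.1463] t= 7.53
```

```bash
for i in 1; do python3 -m inch '[[1,0,0,0.003,0,0,0],[1,0,0,0.003,0,0,0],[1,0,0,0.003,0,0,0]]'; done; python3 -m inch '[[1,0,0,0.003,0,0,0],[1,0,0,0.003,0,0,0],[1,0,0,0.003,0,0,0]]'
```

```text
clock: 7.78
position: [0.5101, -0.0122, 0.1462]
ee_rot: [0.0, -0.003, 1.0, -0.0]
ft_force: [-1.4, 0.0, 4.6]
gripper_width: 0.0473
gripper_force: 63.0
clock: 8.03
position: [0.5101, -0.0122, 0.1461]
ee_rot: [0.0, -0.003, 1.0, -0.0]
ft_force: [-3.2, -0.0, 9.8]
gripper_width: 0.0473
gripper_force: 63.6
```

Contact is at the expected height. I'll ease off the press and release.

```bash
python3 -m inch '[[1,0,0,-0.004,0,0,0],[1,0,0,-0.004,0,0,0],[0.2,0,0,-0.004,0,0,0],[0,0,0,-0.004,0,0,0],[-0.4,0,0,-0.004,0,0,0],[-0.8,0,0,-0.004,0,0,0],[-1,0,0,-0.004,0,0,0],[-1,0,0,-0.004,0,0,0],[-1,0,0,-0.004,0,0,0],[-1,0,0,-0.004,0,0,0]]'
python3 - <<'E'
from h import *
s=monitor.state();p,d=imaging.camera("wrist");m=imaging.camera_model("wrist");T=np.array(m["tool_from_camera"])
P=pts(d,cam("wrist",s))
q=(P[...,2]>.163)&(P[...,2]<.18)&(np.hypot(P[...,0]-.509,P[...,1]+.011)<.03); Q=P[q]
print(np.median(Q[:,2]),cv2.minEnclosingCircle(Q[:,:2].astype(np.float32)),Q.mean(0),s["gripper_width"],s["ft_force"])
E
```

```text
clock: 8.87
position: [0.51, -0.0121, 0.1459]
ee_rot: [-0.0, -0.003, 1.0, 0.0]
ft_force: [-0.4, -0.6, 0.1]
gripper_width: 0.0853
gripper_force: 0.0
0.1718651232730176 ((0.5108609795570374, -0.011675144545733929), 0.02376907877624035) [ 0.50753099 -0.01158309  0.17143745] 0.08530993595089277 [-0.35108268 -0.55042712  0.05757971]
```

```bash
python3 -m inch '[[-1,0,0,-0.1,0,0,0],[-1,0,0,-0.25,0,0,0],[-1,0,0,-0.4,0,0,0],[-1,0,0,-0.56,0,0,0],[-1,0,0,-0.56,0,0,0],[-1,0,0,-0.56,0,0,0],[-1,0,0,-0.56,0,0,0]]'
python3 - <<'E'
from h import *
s=monitor.state();p,d=imaging.camera("wrist");P=pts(d,cam("wrist",s))
cv2.imwrite("pics/w5.png",p[:,:,::-1])
q=(P[...,2]>.163)&(P[...,2]<.18)&(np.hypot(P[...,0]-.509,P[...,1]+.011)<.03); Q=P[q]
print(np.median(Q[:,2]),cv2.minEnclosingCircle(Q[:,:2].astype(np.float32)),Q.mean(0))
A=np.c_[Q[:,:2],np.ones(len(Q))];print(np.linalg.lstsq(A,Q[:,2],rcond=None)[0])
go(.5075,-.211,.2,-.97);go(.5075,-.211,.078,-.97)
E
```

```text
clock: 9.5
position: [0.5095, -0.012, 0.2858]
ee_rot: [-0.0, -0.003, 1.0, 0.0]
ft_force: [-0.0, -0.2, -0.5]
gripper_width: 0.0858
gripper_force: 0.0
0.17182826713751242 ((0.5111397504806519, -0.011475137434899807), 0.02368120476603508) [ 0.50944623 -0.0114753   0.17165609]
[0.02923332 0.00026047 0.15676627]
t [ 0.01  -0.797  0.339] w [ 0.    -0.001 -0.189] phi 1.577 pos [ 0.509  -0.0119  0.2849] t= 9.55
t [ 0.009 -0.797  0.827] w [ 0.    -0.001 -0.189] phi 1.577 pos [ 0.509  -0.0119  0.2849] t= 9.55
```

View pics/w5.png

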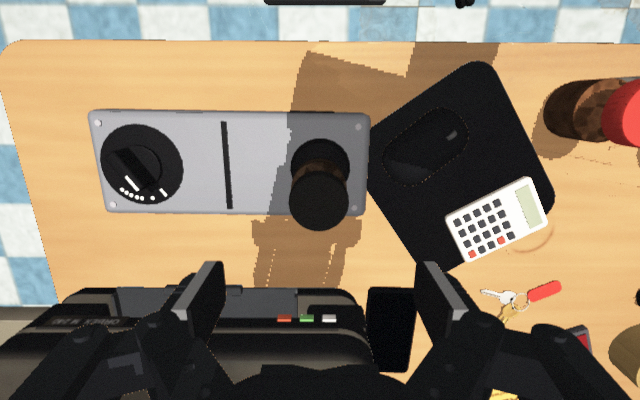

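The wrist view shows the jar upright on the pad (lid at (319,200)), within about 2 mm of centre. The dial is at rest at (133,167). Next I'll go above the dial.

```bash
python3 -m inch '[[-1,0.008,-0.797,0,0,0,-0.189],[-1,0.008,-0.797,0,0,0,-0.189],[-1,0.008,-0.797,0,0,0,-0.189],[-1,0.008,-0.797,0,0,0,-0.189],[-1,0.008,-0.797,0.3,0,0,-0.189],[-1,0.008,-0.797,0.5,0,0,-0.189],[-1,0.008,-0.797,0.5,0,0,-0.189],[-1,0.008,-0.797,0.5,0,0,-0.189],[-1,0.008,-0.797,0.5,0,0,-0.189]]'
python3 - <<'E'
from h import *
s=monitor.state();p,d=imaging.camera("wrist");P=pts(d,cam("wrist",s))
q=(P[...,2]>.078)&(P[...,2]<.095)&(np.hypot(P[...,0]-.508,P[...,1]+.21)<.04); Q=P[q].astype(np.float32)
print(len(Q),Q.mean(0),cv2.minAreaRect(Q[:,:2].copy()))
go(.5075,-.211,.078,-.97)
E
```

```text
clock: 10.3
position: [0.5063, -0.2103, 0.1565]
ee_rot: [-0.004, -0.295, 0.956, 0.004]
ft_force: [1.2, -0.3, 0.4]
gripper_width: 0.0854
gripper_force: 0.0
1444 [ 0.5051843  -0.21174014  0.08638241] ((0.5067948698997498, -0.21076646447181702), (0.04547863081097603, 0.013671030290424824), 34.60926055908203)
t [ 0.002 -0.002  0.324] w [ 0.002 -0.001 -0.   ] phi 2.17 pos [ 0.5081 -0.2106  0.1591] t= 10.35
```

```bash
python3 -m inch '[[-1,0,0,0.1,0,0,0],[-1,0,0,0.2,0,0,0],[-1,0,0,0.28,0,0,0],[-1,0,0,0.315,0,0,0],[-1,0,0,0.315,0,0,0],[0,0,0,0.315,0,0,0],[0.5,0,0,0.315,0,0,0],[0.8,0,0,0.315,0,0,0],[1,0,0,0.315,0,0,0],[1,0,0,0.315,0,0,0],[1,0,0,0.315,0,0,0],[1,0,0,0.315,0,0,0]]'
python3 -m inch '[[1,0,0,0,0,0,0],[1,0,0,0,0,0,0],[1,0,0,0,0,0,0]]'
python3 -c "
from h import *
s=monitor.state();print(s['moment'],s['joint_positions'][5]);go(.5075,-.211,.078,-.97)"
```

```text
clock: 11.35
position: [0.5085, -0.2102, 0.0831]
ee_rot: [-0.0, -0.295, 0.955, 0.001]
ft_force: [-2.0, 3.9, 7.6]
gripper_width: 0.0127
gripper_force: 59.8
clock: 11.6
position: [0.5085, -0.2102, 0.083]
ee_rot: [-0.0, -0.295, 0.956, 0.001]
ft_force: [-2.2, 3.1, 7.0]
gripper_width: 0.0123
gripper_force: 59.8
[ 0.53663284  0.25377466 -0.17330822] -2.7664234533966154
t [ 0.005 -0.001  0.02 ] w [ 0.001 -0.    -0.001] phi 2.17 pos [ 0.5085 -0.2102  0.083 ] t= 11.6
```

```bash
python3 -m inch '[[1,0,0,0,0,0,0.035],[1,0,0,0,0,0,0.07],[1,0,0,0,0,0,0.105],[1,0,0,0,0,0,0.14],[1,0,0,0,0,0,0.175],[1,0,0,0,0,0,0.21],[1,0,0,0,0,0,0.245],[1,0,0,0,0,0,0.28],[1,0,0,0,0,0,0.315],[1,0,0,0,0,0,0.35],[1,0,0,0,0,0,0.382],[1,0,0,0,0,0,0.382]]'
python3 -m inch '[[1,0,0,0,0,0,0],[1,0,0,0,0,0,0],[1,0,0,0,0,0,0],[1,0,0,0,0,0,0]]'
python3 - <<'E'
from h import *
s=monitor.state();print(s['moment'],s['joint_positions'][5]);go(.5075,-.211,.078,.97)
p,d=imaging.camera("wrist");cv2.imwrite("pics/w6.png",p[:,:,::-1])
p,d=imaging.camera("top");np.savez("top6.npz",p=p,d=d);P=pts(d,cam("top"))
for n,x,y,h in[("small",.505,-.012,.17),("mid",.469,.42,.086),("tall",.443,.286,.11)]:
    m=(abs(P[...,2]-h)<.012)&(np.hypot(P[...,0]-x,P[...,1]-y)<.045);Q=P[m].astype(np.float32);print(n,len(Q),len(Q) and (np.median(Q,0),cv2.minEnclosingCircle(Q[:,:2].copy())))
E
```

```text
clock: 12.6
position: [0.5085, -0.2129, 0.0831]
ee_rot: [-0.0, 0.296, 0.955, -0.001]
ft_force: [-4.6, -4.9, 5.1]
gripper_width: 0.013
gripper_force: 59.7
clock: 12.93
position: [0.5085, -0.2129, 0.0831]
ee_rot: [-0.0, 0.294, 0.956, -0.001]
ft_force: [-4.4, -5.0, 5.2]
gripper_width: 0.0127
gripper_force: 59.7
[-0.67024339  0.77510165  0.16102989] -1.5675453423410528
t [0.008 0.004 0.02 ] w [-0.001  0.     0.001] phi 0.973 pos [ 0.5085 -0.2129  0.0831] t= 12.93
small 140 (array([ 0.51012945, -0.00996711,  0.1699554 ], dtype=float32), ((0.5108175873756409, -0.010430659167468548), 0.024358324706554413))
mid 192 (array([0.47142273, 0.42301446, 0.08579162], dtype=float32), ((0.47183170914649963, 0.4252413809299469), 0.030548766255378723))
tall 219 (array([0.44305003, 0.2889718 , 0.11043631], dtype=float32), ((0.4441271126270294, 0.2883487641811371), 0.03096029907464981))
```

View pics/w6.png

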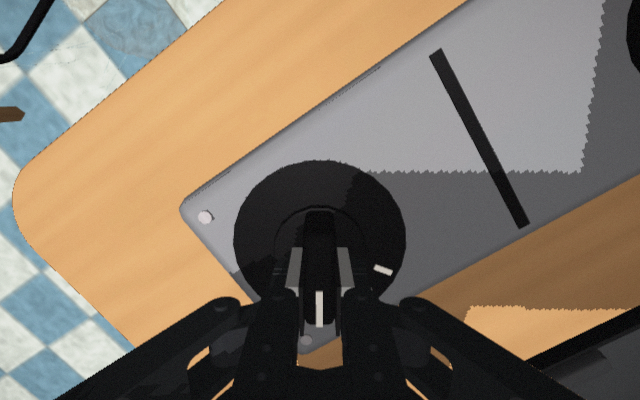

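The wrist view shows the bar (319,265) square between the pads with its white line on their axis. The wrist has turned 1.197 rad and feels about 0.16 N m, which matches the spring at the third click. The top view still shows the jar upright on the pad and the other jars where they were, so I'm handing in.

```bash
python3 -c "
from rig import workorder
print(workorder.job_done())"
```

```text
the job is handed in; nothing more can be done
None
```

I handed the job in at about 13 s: the small jar is standing on the pad about 2 mm off centre, and the gripper is holding the dial at about 1.20 rad, in the third click; the hand-in gave no verdict.

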